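# Pull out the film tray, unlatch the glass gate and hold it wide open

### The job

The glass of this microfilm scanner is due for wiping: pull the film tray out by its chrome bar to its stop, then squeeze the red main catch so that the glass film gate lifts to its safety notch, and after it squeeze the yellow safety catch so that the gate springs free. Swing the gate up by its chrome handle, past its half-way detent, until it is wide open close to its stop, and finish while still holding it there, with the tray still out. Do not let the gate drop back, and leave the test box, the two reel caps and the lamp shade where they are.

Things in the scene. Friction and masses are not known exactly. Their poses are not given: they have to be found in the camera images.
- scanner: Microfilm scanner fixed to the counter: low cream hood 330 mm wide, 270 deep, 98 high, lens tower and chrome focus wheel on top. Origin at counter level under the middle of the hood's front edge; x points into the scanner (the tray comes out along -x), y to the left as seen facing its front, z up. All points on the tray share these axes.
- tray_pull (a point): Middle of the film tray's pull bar: level chrome bar, 11 mm thick, 130 mm long along y (112 mm between its two arms), 62 mm above the counter, 45 mm in front of the tray's cream front panel (66 mm high). With the tray shut it is 81 mm in front of the hood. It is fixed to the tray.
- tray (a joint): How far the tray is out, in m: 0 shut, 0.18 at its stop. It starts nearly shut, slides with about 7 N of friction and stays where it is left.
- main_grip (a point): Point to centre the fingers on to squeeze the red main catch, right front (-y) of the tray. Dark steel finger rest (fixed) 11 mm inward (+y) of it, red thumb tab 23 mm outward (-y), both to their outer faces, so the tab is pressed first; 16 to 23 mm long in x, tops 82 mm above the counter, 14 mm above the point. Hidden under the hood until the tray is out. Pinch across y, tool down.
- main_catch (a joint): How far the red tab is squeezed towards its rest, in m: 0 at rest, 0.010 fully in, against 3 to 7 N. Beyond 0.005 its hook clears the gate, which lifts by itself to about 0.09 rad, stopped by the safety catch; the tab springs back when let go and does not catch the gate again.
- safety_grip (a point): Point to centre the fingers on to squeeze the yellow safety catch, at the tray's left front (+y): the mirror image of the main catch with the same sizes; yellow thumb tab on the outer (+y) side, fixed finger rest on the inner side.
- safety_catch (a joint): How far the yellow tab is squeezed in, in m: 0 at rest, 0.010 fully in, same spring. It does nothing while the main catch holds the gate; once the gate is in its safety notch, squeezing beyond 0.005 lets the gate spring up to 0.25 to 0.37 rad.
- gate (a joint): Angle of the film gate (220 mm wide, 120 deep glass in a dark frame, 0.36 kg, lying flat, hinged at its far edge, swinging up): 0 shut, 1.40 rad wide open at its stop. Sprung free it rests at 0.25 to 0.37; above that spring and weight draw it back; a ball detent at 0.4 to 1.0 takes about 5 N at the handle to pass. Wide open it pulls back with 3 N; let go, it drops.
- gate_bar (a point): Middle of the gate's handle: round chrome bar, 10 mm thick, 54 mm clear between its arms, parallel to the hinge, 35 mm free between bar and frame; it may turn between the fingers. The hinge line (along y) is on the tray, 251 mm behind (+x) the tray's pull bar and 46 mm above the counter; at gate angle 0 the handle is 160 mm in front of (-x) and 29 mm above the hinge line.
- test_box_mid (a point): Middle of a loose cream test box, 130 x 90 x 50 mm, with a red push button on top, standing left of the scanner. Leave it alone.
- reel_cap0: Loose brown bakelite reel cap, 72 mm across, 22 mm high; origin at the centre of its underside. Leave it alone.
- reel_cap1: Second reel cap, the same. Leave it alone.
- lamp_shade: Loose frosted glass lamp shade, a cone 110 mm across below and 85 mm high; origin at the centre of its underside. Leave it alone.

How it is judged:
By the outcome, as a careful person would: the job done as asked, in the order asked, and still so for the second after the job is handed in, while the arm keeps its last pose, push and grip.
It also fails if it takes over 72 s, if anything falls off the work surface, if the arm or the gripper's body presses on something with over 40 N, if the wrist force passes 120 N, or if a joint passes its speed limit or range.

### The arm

A 6-joint arm with a two-finger parallel gripper is mounted at the origin on the work surface. World frame = base frame: x ahead of the robot, y to its left, z up, the work surface at z = 0. Lengths are in mm, angles in degrees, forces in N, time in s.
With the tool pointing down it reaches from about 300 to 850 mm from the base axis. Payload 4.2 kg.
Tool frame: the origin (TCP) lies at the centre of the arm's flange, where the gripper is bolted on; the fingertips stand 191 mm ahead of it and the grasp point (between the pads) lies 172 mm ahead of it; z points along the fingers, x is the direction in which the jaws open and shut, and the axes are right-handed (so a half turn about z gives the same grasp; the last joint's range is limited). The gripper opens to 91 mm and grips with 3 to 60 N. Pads are 32 mm wide; open, the fingers measure 118 mm over their backs; the gripper's body (76 mm by 178 mm) begins 60 mm behind the grasp point.
Start: joints at [-67.494, 18.312, 89.639, -0, 72.044, -1.146], TCP at [230.674, -526.699, 404.776] pointing down, gripper open.
Joint ranges: [-177.97, 177.97], [-48.28, 115.42], [12.27, 149.76], [-77.06, 257.06], [2.81, 150.46], [-146.56, 146.56]. Speed limits (degrees/s): [147.25, 147.25, 180, 180, 180, 180].

### API

Orientations are given as [roll, pitch, yaw] about the fixed x, y, z axes, in that order (R = Rz(yaw) Ry(pitch) Rx(roll)).
In Python, from workcell import telemetry, imaging, env gives the robot as it stands. The module is installed in compiled form; this text tells all that it offers.
- The arm moves only by the tool jog_arm, never from a script. Its argument "series" is a list of rows, each a list of 3 entries, a list of its own where there are three numbers: the shift along the world's x, y, z in mm, then the turn, a rotation vector about the world's x, y, z in rad, then the opening, from 0 (shut) to 1 (fully open). In form: [[[x, y, z], [ax, ay, az], jaw], ...]. A call has exactly 5 rows; each row is the pose to reach, as a shift and turn from the pose measured when the call began; what a row does not reach only later rows make up. A row lasts 1/12 s, in which the tool goes at most 41.7 mm and 7.16 degrees, less where a joint would pass 70% of its speed; a pose out of reach is approached as far as the arm can. A call with a gripper value outside its range is refused whole. The fingers move at their own pace and stop on an object; "squeeze" is the grip in N (left out, the last holds). Time passes only in rows, so rows that repeat a pose let the fingers close, or fill a call up. It gives the time, the measured TCP pose, the force and the opening at its end, in the units of the state.
- telemetry.state(): the state, without advancing time (a new reading comes with each control period).
- imaging.grab_frame(name): name is "scene" or "side" or "wrist"; returns a dict with "pixels" (384x512x3 uint8, red, green, blue), "fov_y" (degrees; the focal length in pixels is half the picture's height over the tangent of half this angle, whatever the lens; pixels are square), "cx", "cy" (the principal point, pixels), "R" (3x3) and "t" (3): a world point X has camera coordinates R X + t; the wrist camera has in their place "T_tool_cam" (4x4, takes a point from camera to tool coordinates, whose origin is the TCP and whose axes are the tool frame's). Camera axes: x right, y down, z forward; pixel columns grow to the right and rows downward; lengths in mm; the calibration is good to about 2 mm. A picture is of the moment at which its call begins: read the wrist's pose just before it. There is no depth.
- env.job_done(): hands the job in, once; it reports no verdict.
The state is a dict: "time_s": time; "qpos": joint angles; "qvel": joint speeds; "effort": joint torques, N m; "ee_pos": TCP position; "ee_rot": TCP orientation; "force": force on the tool from outside, world axes, zero at the start; "torque": the same for the moment, N m; "gripper_width": finger opening in mm.
Only numpy, scipy, OpenCV 4.12 (cv2) and the standard library are available. Lean on these libraries where they do the work, as an engineer would, in place of code of your own. Each camera call takes 0.05 s, during which the arm holds its last target.

## Working session

There is one attempt and no reset: what is moved stays moved. The work goes in short steps, Python scripts to look and compute and a tool call to move; the robot and the scene stay as the last step left them, time stands still between calls to the robot, and variables do not carry over. Pictures are saved under pics/ and viewed, and the job is handed in when it is done.

Besides the shell and the picture viewer there is one more tool, called as name([rows], argument=value, ...), one row to a line, values as JSON. jog_arm: Moves the arm, as the interface text tells. Its arguments: {"type":"object","properties":{"series":{"type":"array"},"squeeze":{"type":"number"}},"required":["series"]}

```bash
mkdir -p pics; cat > h.py <<'E'
import numpy as np, cv2
from workcell import telemetry, imaging, env
def snap(name,fn,crop=None,k=1):
    s=telemetry.state(); f=imaging.grab_frame(name)
    im=cv2.cvtColor(np.asarray(f["pixels"]),cv2.COLOR_RGB2BGR)
    np.save('pics/'+fn+'.npy',im)
    import pickle; pickle.dump((s,{k:v for k,v in f.items() if k!='pixels'}),open('pics/'+fn+'.pkl','wb'))
    cv2.imwrite('pics/'+fn+'.png',im); return s,f
E
python3 - <<'E'
from h import *
for n in ("scene","side","wrist"):
    s,f=snap(n,n+'0'); print({k:(np.round(v,3).tolist() if k!='pixels' else 0) for k,v in f.items()})
print(s)
E
```

```text
{'pixels': 0, 'fov_y': 50.175, 'cx': 259.008, 'cy': 186.581, 'R': [[0.861, 0.509, -0.022], [0.29, -0.527, -0.799], [-0.418, 0.681, -0.601]], 't': [-476.734, -113.164, 1270.992]}
{'pixels': 0, 'fov_y': 55.589, 'cx': 249.358, 'cy': 188.752, 'R': [[0.909, -0.416, -0.008], [-0.314, -0.672, -0.671], [0.274, 0.612, -0.742]], 't': [-533.682, 255.791, 682.072]}
{'pixels': 0, 'fov_y': 69.156, 'cx': 252.006, 'cy': 193.821, 'T_tool_cam': [[1.0, -0.001, 0.0, -0.545], [0.001, 0.972, 0.233, -65.012], [-0.001, -0.233, 0.972, 20.455], [0.0, 0.0, 0.0, 1.0]]}
{'time_s': 0.1, 'qpos': array([-6.74945245e+01,  1.83480525e+01,  8.97002465e+01, -1.03473720e-03,
        7.20432095e+01, -1.14437433e+00]), 'qvel': array([-0.03717458, -0.06764935, -0.17861252,  0.05789617, -0.08506615,
        0.08520916]), 'effort': array([-1.92210546e-04, -4.13334775e+01, -2.32508790e+01,  7.28944922e-02,
        4.21377621e-02, -6.18842432e-05]), 'ee_pos': array([ 230.61416429, -526.56387182,  403.99773275]), 'ee_rot': array([-1.79999156e+02,  9.15099025e-02, -6.63498297e+01]), 'force': array([ 0.41586161,  0.51031483, -0.57015756]), 'torque': array([ 0.00371016,  0.01803745, -0.02438368]), 'gripper_width': 90.97003295528367}
```

View pics/scene0.png

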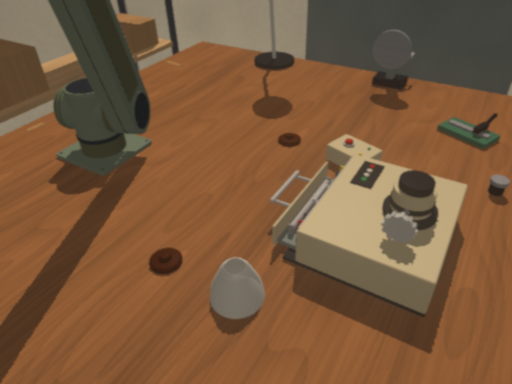

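View pics/side0.png

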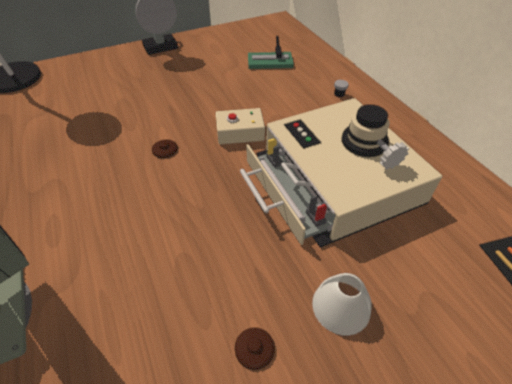

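View pics/wrist0.png

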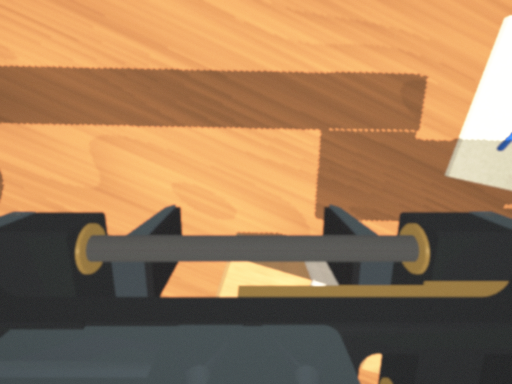

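The pictures show the scanner ahead of the robot with its tray slightly out. I'll enlarge them to measure it.

```bash
python3 - <<'E'
from h import *
a=cv2.imread('pics/scene0.png')[130:310,250:480]; cv2.imwrite('pics/sc_c.png',cv2.resize(a,None,fx=3.4,fy=3.3,interpolation=cv2.INTER_CUBIC)[:600,:790])
a=cv2.imread('pics/side0.png')[90:250,230:440]; cv2.imwrite('pics/si_c.png',cv2.resize(a,None,fx=3.6,fy=3.6,interpolation=cv2.INTER_CUBIC))
E
```

```text
(no output)
```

View pics/sc_c.png

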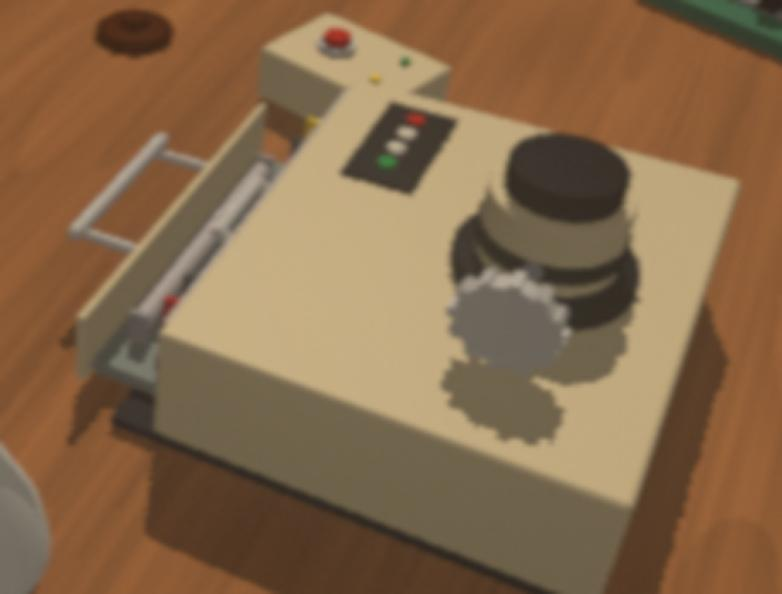

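View pics/si_c.png

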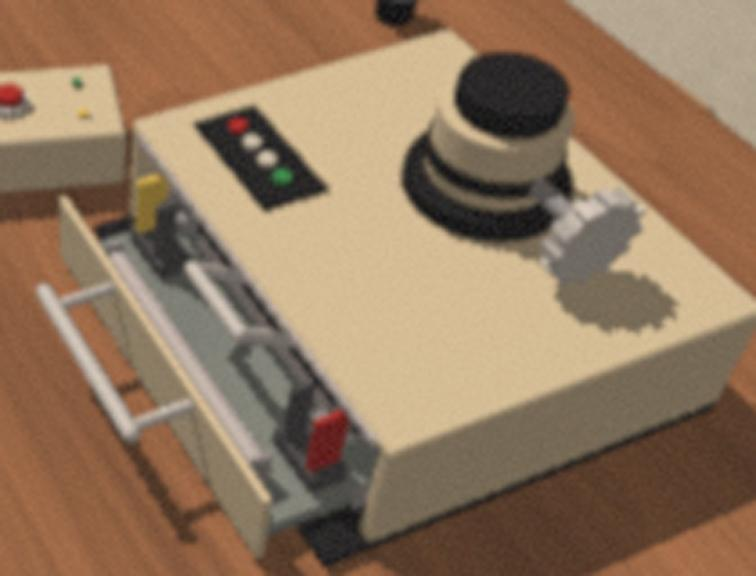

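Scene crop: the hood's top corners are at about (298,231), (352,157), (468,185) and (436,284), and the pull bar's ends at (298,172) and (272,200). Side view: the corners are at (268,124), (337,216), (440,176) and (355,99), and the bar runs from (242,171) to (266,211). I'll fit the pose to these points.

```bash
cat >> h.py <<'E'
import pickle
def cam(fn):
    s,f=pickle.load(open('pics/'+fn+'.pkl','rb'))
    fl=192/np.tan(np.radians(f['fov_y'])/2)
    if 'R' in f: R,t=np.array(f['R']),np.array(f['t'])
    else:
        from scipy.spatial.transform import Rotation as Ro
        Rt=Ro.from_euler('xyz',s['ee_rot'],degrees=True).as_matrix(); T=np.array(f['T_tool_cam'])
        Rc=Rt@T[:3,:3]; c=np.array(s['ee_pos'])+Rt@T[:3,3]; R=Rc.T; t=-Rc.T@c
    return R,t,fl,f['cx'],f['cy']
def proj(c,X):
    R,t,fl,cx,cy=c; p=np.asarray(X)@R.T+t
    return np.stack([cx+fl*p[...,0]/p[...,2],cy+fl*p[...,1]/p[...,2]],-1)
def ray_z(c,uv,z):
    R,t,fl,cx,cy=c; d=R.T@np.array([(uv[0]-cx)/fl,(uv[1]-cy)/fl,1]); o=-R.T@t
    return o+d*(z-o[2])/d[2]
def S2W(p,P):
    c,s=np.cos(p[2]),np.sin(p[2]); P=np.atleast_2d(P)
    return np.c_[p[0]+c*P[:,0]-s*P[:,1],p[1]+s*P[:,0]+c*P[:,1],P[:,2]]
E
python3 - <<'E'
from h import *
from scipy.optimize import least_squares
A=np.array([[297.9,231.5],[351.5,156.7],[467.6,185.2],[435.9,283.6],[297.9,171.8],[272.1,199.7]])
B=np.array([[336.9,216.4],[268.1,123.9],[355,98.9],[439.7,176.1],[241.9,170.6],[266.1,210.8]])
ca,cb=cam('scene0'),cam('side0')
def pts(p):
    return S2W(p,[[0,-165,98],[0,165,98],[270,165,98],[270,-165,98],[-81-p[3],64,64],[-81-p[3],-64,64]])
def r(p,use=(0,1)):
    X=pts(p); o=[]
    if 0 in use:o.append(proj(ca,X)-A)
    if 1 in use:o.append(proj(cb,X)-B)
    return np.concatenate(o).ravel()
for u in ((0,),(1,),(0,1)):
    q=least_squares(r,[550,0,0,10],args=(u,),x_scale=[100,100,.3,10]); print(u,q.x[:2],np.degrees(q.x[2]),q.x[3],q.cost); 
print(q.fun.reshape(-1,2).round(1)); p=q.x
np.save('p.npy',p)
print('pull',S2W(p,[[-81-p[3],0,62]]))
for nm,c,uv,z in [('box',ca,(349,142),50),('cap0s',ca,(166,260),11),('cap1s',ca,(289,139),11),('cap_side',cb,(165,149),11),('cap_side',cb,(254,347),11),('lamp',cb,(343,330),0),('lamp',ca,(237,310),0)]:
    print(nm,ray_z(c,uv,z).round())
E
```

```text
(0,) [721.44146239  28.89814111] 0.07377199028311693 27.840168096933585 12.52268383646972
(1,) [719.55594877  29.30855271] -0.7469045559397115 27.55691075481028 10.656590802090172
(0, 1) [720.99189094  29.4567514 ] -0.3005493644503883 28.535647155984755 26.045361357553663
[[-2.8 -0.3]
 [ 2.4 -3.3]
 [ 0.2 -0.9]
 [-0.2  0.9]
 [-1.   0.5]
 [ 0.1  0.2]
 [ 1.4  0.3]
 [-2.6 -0.8]
 [-1.  -1.6]
 [ 3.  -0.3]
 [ 0.2  0.3]
 [-0.1 -1.5]]
pull [[611.45775077  30.03132632  62.        ]]
box [667. 321.  50.]
cap0s [ 479. -267.   11.]
cap1s [478. 313.  11.]
cap_side [475. 309.  11.]
cap_side [ 474. -266.   11.]
lamp [ 638. -304.    0.]
lamp [ 677. -292.    0.]
```

jog_arm([
  [[19, 28, 0], [0, 0, 0.058], 1],
  [[38, 56, 0], [0, 0, 0.116], 0.8],
  [[57, 84, 0], [0, 0, 0.174], 0.6],
  [[76, 112, 0], [0, 0, 0.232], 0.45],
  [[95, 139, 0], [0, 0, 0.29], 0.42],
], squeeze=20)

```text
time_s: 0.57
ee_pos: [326.1, -386.1, 403.9]
ee_rot: [-180.0, 0.1, -49.6]
force: [0.2, -0.1, -0.4]
gripper_width: 67.5
```

jog_arm([
  [[19, 28, 0], [0, 0, 0.058], 0.42],
  [[38, 56, 0], [0, 0, 0.116], 0.42],
  [[57, 84, 0], [0, 0, 0.174], 0.42],
  [[76, 112, 0], [0, 0, 0.232], 0.42],
  [[95, 139, 0], [0, 0, 0.29], 0.42],
])

```text
time_s: 0.98
ee_pos: [421.6, -245.4, 403.7]
ee_rot: [-180.0, 0.1, -32.8]
force: [0.9, -0.4, 0.2]
gripper_width: 39.0
```

jog_arm([
  [[19, 28, 0], [0, 0, 0.058], 0.42],
  [[38, 56, 0], [0, 0, 0.116], 0.42],
  [[57, 84, 0], [0, 0, 0.174], 0.42],
  [[76, 112, 0], [0, 0, 0.232], 0.42],
  [[95, 139, 0], [0, 0, 0.29], 0.42],
])

```text
time_s: 1.4
ee_pos: [517.2, -104.7, 403.6]
ee_rot: [-180.0, 0.2, -16.0]
force: [0.8, -1.0, 0.1]
gripper_width: 38.4
```

jog_arm([
  [[19, 28, -10], [0, 0, 0.056], 0.42],
  [[38, 56, -20], [0, 0, 0.112], 0.42],
  [[57, 84, -30], [0, 0, 0.168], 0.42],
  [[76, 112, -40], [0, 0, 0.224], 0.42],
  [[94, 135, -50], [0, 0, 0.279], 0.42],
])

```text
time_s: 1.82
ee_pos: [611.9, 32.4, 352.7]
ee_rot: [-180.0, 0.2, 0.2]
force: [1.3, 0.5, 0.7]
gripper_width: 38.2
```

```bash
python3 - <<'E'
from h import *
s,f=snap('wrist','w1'); print(s['ee_pos'],s['ee_rot'])
s,f=snap('side','s1')
a=np.load('pics/w1.npy'); cv2.imwrite('pics/w1b.png',cv2.resize(a,(768,576)))
E
```

```text
[611.86688185  32.42005062 352.74316977] [-1.79969905e+02  1.85740264e-01  1.79530977e-01]
```

View pics/w1b.png

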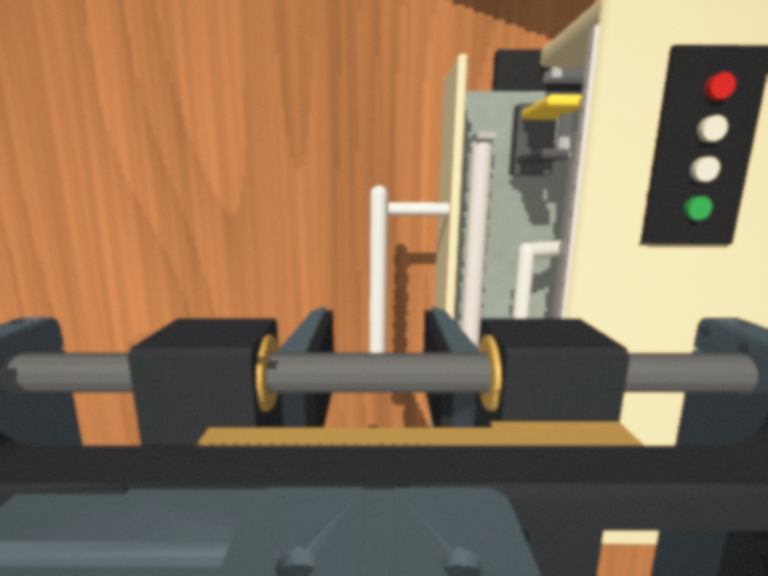

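View pics/s1.png

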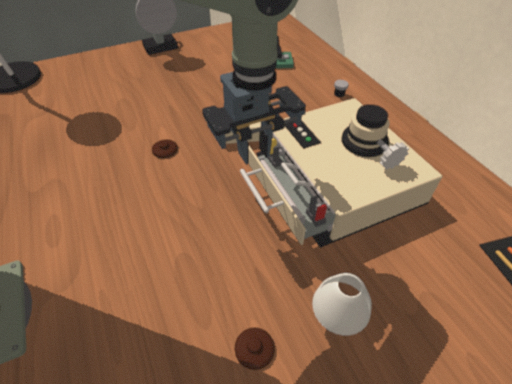

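The wrist picture shows the pull bar at column 378/1.5 = 252. It is upright, so the yaw is close to 0, and its left end is at about row 125. I'll work out positions from these.

```bash
python3 - <<'E'
from h import *
c=cam('w1')
for uv in [(379,190),(377,345),(372,192)]: print(uv,ray_z(c,np.array(uv)/1.5,62).round(1))
for uv in [(525,245),(523,315)]: print('handle',ray_z(c,np.array(uv)/1.5,77).round(1))
for uv in [(523,112),(582,98),(580,108)]: print('yellow',ray_z(c,np.array(uv)/1.5,82).round(1))
for uv in [(598,30),(562,318)]: print('hoodfront',ray_z(c,np.array(uv)/1.5,98).round(1))
E
```

```text
(379, 190) [610.9  98.4  62. ]
(377, 345) [609.8  -5.1  62. ]
(372, 192) [606.5  97.1  62. ]
handle [700.3  65.8  77. ]
handle [702.8  21.2  77. ]
yellow [691.2 140.8  82. ]
yellow [723.3 148.1  82. ]
yellow [722.8 142.9  82. ]
hoodfront [720.5 176.4  98. ]
hoodfront [718.2  25.7  98. ]
```

jog_arm([
  [[-1, -1, -30], [0, 0, 0], 0.42],
  [[-1, -1, -60], [0, 0, 0], 0.42],
  [[-1, -1, -90], [0, 0, 0], 0.42],
  [[-1, -1, -110], [0, 0, 0], 0.42],
  [[-1, -1, -117], [0, 0, 0], 0.42],
])

```text
time_s: 2.33
ee_pos: [610.1, 31.9, 230.4]
ee_rot: [-180.0, 0.7, 0.2]
force: [-0.1, -0.2, 0.2]
gripper_width: 38.0
```

jog_arm([
  [[0, 0, 0], [0, 0, 0], 0.2],
  [[0, 0, 0], [0, 0, 0], 0.05],
  [[0, 0, 0], [0, 0, 0], 0.0],
  [[0, 0, 0], [0, 0, 0], 0],
  [[0, 0, 0], [0, 0, 0], 0],
], squeeze=30)

```text
time_s: 2.75
ee_pos: [611.4, 31.8, 232.2]
ee_rot: [-180.0, 0.4, 0.2]
force: [4.2, -0.3, -0.1]
gripper_width: 10.5
```

jog_arm([
  [[-10, 0, 0], [0, 0, 0], 0],
  [[-25, 0, 0], [0, 0, 0], 0],
  [[-42, 0, 0], [0, 0, 0], 0],
  [[-60, 0, 0], [0, 0, 0], 0],
  [[-75, 0, 0], [0, 0, 0], 0],
])

```text
time_s: 3.17
ee_pos: [536.9, 32.0, 232.3]
ee_rot: [-179.9, 0.0, 0.1]
force: [7.3, 2.2, -10.4]
gripper_width: 10.5
```

jog_arm([
  [[-15, 0, 0], [0, 0, 0], 0],
  [[-30, 0, 0], [0, 0, 0], 0],
  [[-45, 0, 0], [0, 0, 0], 0],
  [[-56, 0, 0], [0, 0, 0], 0],
  [[-64, 0, 0], [0, 0, 0], 0],
])

```text
time_s: 3.58
ee_pos: [473.1, 32.3, 232.3]
ee_rot: [-179.8, -0.2, 0.0]
force: [8.5, 1.8, -14.3]
gripper_width: 10.1
```

jog_arm([
  [[-4, 0, -1], [0, 0, 0], 0],
  [[-8, 0, -1], [0, 0, 0], 0],
  [[-12, 0, -1], [0, 0, 0], 0],
  [[-15, 0, -1], [0, 0, 0], 0],
  [[-17, 0, -1], [0, 0, 0], 0],
])

```text
time_s: 4.0
ee_pos: [458.2, 32.3, 232.2]
ee_rot: [-179.8, -0.7, 0.0]
force: [10.5, -0.3, -13.0]
gripper_width: 10.1
```

jog_arm([
  [[-2, 0, -1], [0, 0, 0], 0],
  [[-4, 0, -1], [0, 0, 0], 0],
  [[-6, 0, -1], [0, 0, 0], 0],
  [[-6, 0, -1], [0, 0, 0], 0],
  [[-6, 0, -1], [0, 0, 0], 0],
])

```text
time_s: 4.42
ee_pos: [455.9, 32.3, 232.3]
ee_rot: [-179.8, -1.5, 0.0]
force: [12.7, -1.3, -11.9]
gripper_width: 10.4
```

jog_arm([
  [[-4, 0, 0], [0, 0.01, 0], 0],
  [[-8, 0, 0], [0, 0.026, 0], 0],
  [[-10, 0, 0], [0, 0.026, 0], 0],
  [[-10, 0, 0], [0, 0.026, 0], 0],
  [[-10, 0, 0], [0, 0.026, 0], 0],
])

```text
time_s: 4.83
ee_pos: [455.0, 32.3, 233.0]
ee_rot: [-179.8, -1.8, 0.0]
force: [32.8, -0.7, -38.5]
gripper_width: 10.6
```

```bash
python3 - <<'E'
from h import *
s,f=snap('scene','sc2');s,f=snap('side','si2')
a=np.load('pics/sc2.npy')[130:310,210:440]; cv2.imwrite('pics/sc_c.png',cv2.resize(a,None,fx=3.3,fy=3.3,interpolation=cv2.INTER_CUBIC))
a=np.load('pics/si2.npy')[90:270,190:400]; cv2.imwrite('pics/si_c.png',cv2.resize(a,None,fx=3.3,fy=3.3,interpolation=cv2.INTER_CUBIC))
E
```

```text
(no output)
```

View pics/sc_c.png

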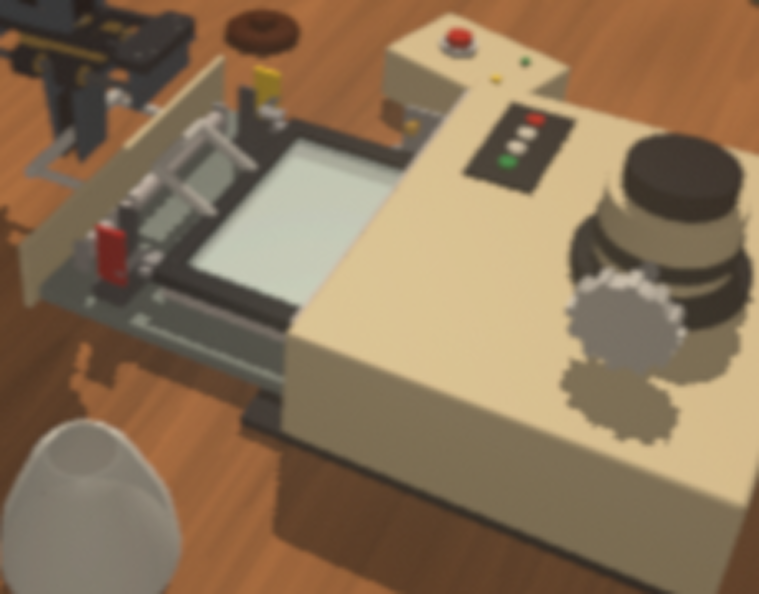

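View pics/si_c.png

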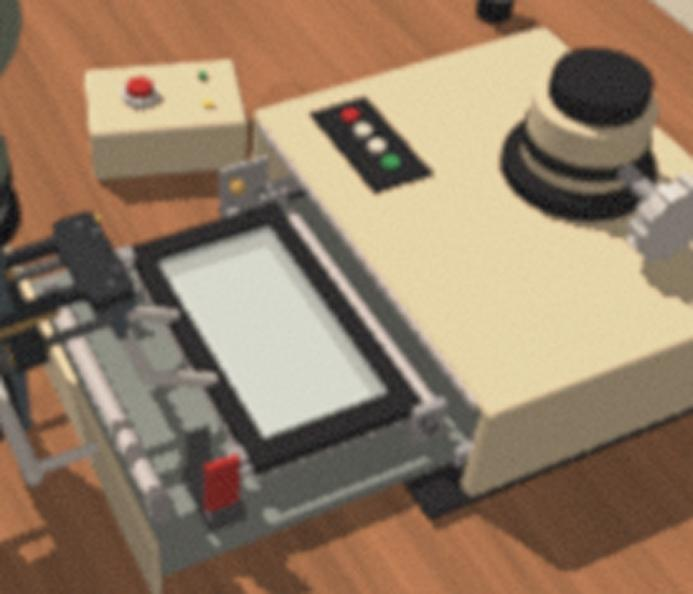

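jog_arm([
  [[2, 0, 0], [0, 0, 0], 0],
  [[2, 0, 0], [0, 0, 0], 0.2],
  [[2, 0, 0], [0, 0, 0], 0.42],
  [[2, 0, 0], [0, 0, 0], 0.42],
  [[2, 0, 0], [0, 0, 0], 0.42],
])

```text
time_s: 5.35
ee_pos: [456.4, 32.3, 233.2]
ee_rot: [-179.8, -1.7, 0.0]
force: [0.8, -1.4, 0.4]
gripper_width: 34.3
```

```bash
python3 - <<'E'
from h import *
from scipy.optimize import least_squares
ca,cb=cam('sc2'),cam('si2')
def tri(a,b):
    a=np.array(a)/3.3+[210,130]; b=np.array(b)/3.3+[190,90]
    q=least_squares(lambda X:np.r_[proj(ca,X)-a,proj(cb,X)-b],[520,30,70]); return q.x.round(1),q.fun.round(1)
print('red top front-out',tri((97,228),(205,466)))
print('red top back-out',tri((124,240),(238,458)))
print('rest top?',tri((130,208),(198,430)))
print('handle R corner',tri((165,172),(152,378)))
E
```

```text
red top front-out (array([554.8, -85. ,  81.1]), array([ 0.2, -0.2,  0. ,  0.2]))
red top back-out (array([576.5, -85.7,  78.6]), array([-0.1,  0.1, -0. , -0.1]))
rest top? (array([563. , -56.9,  80.7]), array([-0.3,  0.4, -0. , -0.4]))
handle R corner (array([556.6,   1.2,  71.6]), array([-0.4,  0.6, -0. , -0.7]))
```

jog_arm([
  [[0, 0, 35], [0, 0.01, 0], 0.42],
  [[0, 0, 70], [0, 0.02, 0], 0.5],
  [[10, -10, 100], [0, 0.03, 0.1], 0.7],
  [[25, -22, 110], [0, 0.03, 0.22], 0.72],
  [[45, -38, 115], [0, 0.03, 0.34], 0.72],
])

```text
time_s: 5.77
ee_pos: [501.0, -5.5, 351.5]
ee_rot: [-179.6, -0.3, 19.9]
force: [-1.2, -0.1, -0.3]
gripper_width: 61.9
```

jog_arm([
  [[12, -11, 0], [0, 0, 0.12], 0.72],
  [[24, -22, 0], [0, 0, 0.24], 0.72],
  [[36, -33, 0], [0, 0, 0.36], 0.72],
  [[50, -44, 0], [0, 0, 0.48], 0.72],
  [[62, -55, 0], [0, 0, 0.6], 0.72],
])

```text
time_s: 6.18
ee_pos: [563.1, -61.0, 351.7]
ee_rot: [-179.6, -0.3, 54.7]
force: [0.2, -0.2, 0.3]
gripper_width: 65.6
```

jog_arm([
  [[0, -1, 0], [0, 0, 0.12], 0.72],
  [[1, -1, 0], [0, 0, 0.24], 0.72],
  [[2, -1, 0], [0, 0, 0.36], 0.72],
  [[3, -1, 0], [0, 0, 0.48], 0.72],
  [[3, -1, 0], [0, 0, 0.6], 0.72],
])

```text
time_s: 6.6
ee_pos: [565.7, -62.0, 351.8]
ee_rot: [-179.5, -0.3, 89.4]
force: [0.7, -0.1, -0.0]
gripper_width: 65.6
```

```bash
python3 - <<'E'
from h import *
s,f=snap('wrist','w3'); print(s['ee_pos'],s['ee_rot'])
a=np.load('pics/w3.npy'); cv2.imwrite('pics/w3b.png',cv2.resize(a,(768,576)))
s,f=snap('side','si3');s,f=snap('scene','sc3')
a=np.load('pics/si3.npy')[90:270,190:400]; cv2.imwrite('pics/si_c.png',cv2.resize(a,None,fx=3.3,fy=3.3,interpolation=cv2.INTER_CUBIC))
E
```

```text
[565.71413358 -61.97335223 351.77603238] [-179.54431644   -0.31216174   89.36864923]
```

View pics/w3b.png

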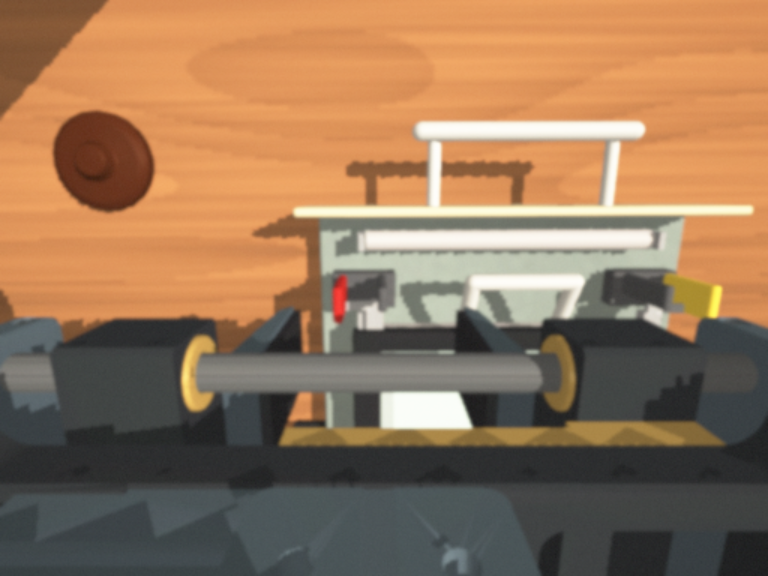

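View pics/si_c.png

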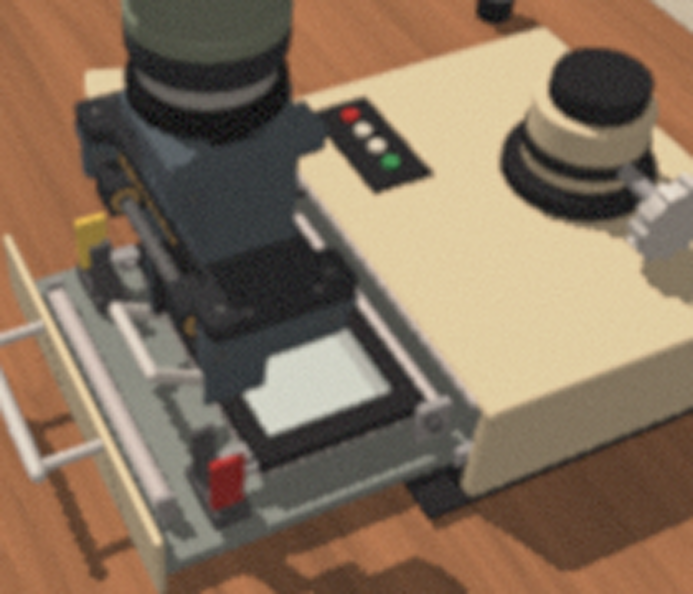

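```bash
python3 - <<'E'
from h import *
c=cam('w3')
for n,uv,z in [('red',(335,277),82),('red',(347,277),82),('red',(334,320),82),('red',(346,290),82),('rest',(394,272),82),('rest',(394,308),82),('restL',(382,272),82),
 ('yel',(664,274),82),('yel',(721,288),82),('yel',(714,317),82),('rest2',(604,270),82),('rest2',(605,302),82),('pull',(416,130),62),('pull',(644,130),62),('hand',(470,282),75),('hand',(583,282),75),('panel',(294,212),66),('panel',(753,210),66)]:
    print(n,uv,ray_z(c,np.array(uv)/1.5,z).round(1))
E
python3 - <<'E'
import sys; sys.path.insert(0,'.')
import os; os.chdir('.')
from h import *
a=np.load('pics/w3.npy')[170:230,210:310]; cv2.imwrite('pics/w3c.png',cv2.resize(a,None,fx=7,fy=7,interpolation=cv2.INTER_CUBIC))
E
```

```text
red (335, 277) [548.8 -86.3  82. ]
red (347, 277) [548.9 -79.   82. ]
red (334, 320) [576.1 -87.9  82. ]
red (346, 290) [557.1 -79.9  82. ]
rest (394, 272) [546.2 -50.4  82. ]
rest (394, 308) [568.9 -50.5  82. ]
restL (382, 272) [546.1 -57.7  82. ]
yel (664, 274) [549.6 114.4  82. ]
yel (721, 288) [558.9 150.8  82. ]
yel (714, 317) [577.4 149.6  82. ]
rest2 (604, 270) [546.7  77.4  82. ]
rest2 (605, 302) [566.8  80.2  82. ]
pull (416, 130) [462.3 -35.8  62. ]
pull (644, 130) [463.9 103.4  62. ]
hand (470, 282) [554.5  -2.3  75. ]
hand (583, 282) [555.5  68.9  75. ]
panel (294, 212) [ 510.3 -112.1   66. ]
panel (753, 210) [512.6 175.8  66. ]
```

View pics/w3c.png

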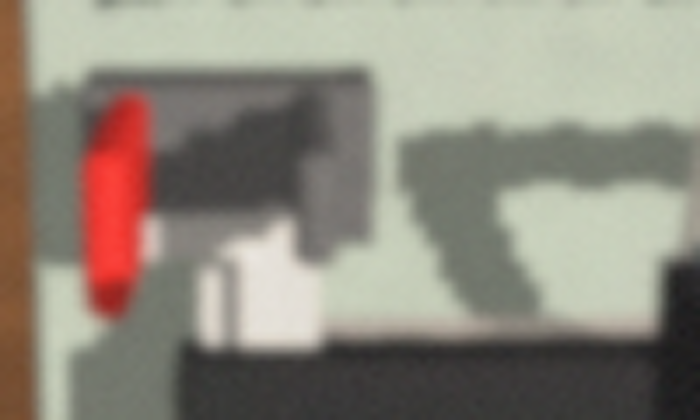

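jog_arm([
  [[1, -1.5, -30], [0, 0, 0.01], 0.72],
  [[1, -1.5, -60], [0, 0, 0.01], 0.72],
  [[1, -1.5, -85], [0, 0, 0.01], 0.72],
  [[1, -1.5, -100], [0, 0, 0.01], 0.72],
  [[1, -1.5, -106], [0, 0, 0.01], 0.72],
], squeeze=15)

```text
time_s: 7.17
ee_pos: [565.6, -63.2, 243.3]
ee_rot: [-179.3, -0.3, 89.3]
force: [-0.5, 0.7, -0.3]
gripper_width: 65.7
```

jog_arm([
  [[0, 0, 2], [0, 0, 0], 0.5],
  [[0, 0, 2], [0, 0, 0], 0.4],
  [[0, 0, 2], [0, 0, 0], 0.35],
  [[0, 0, 2], [0, 0, 0], 0.3],
  [[0, 0, 2], [0, 0, 0], 0.25],
])

```text
time_s: 7.58
ee_pos: [565.7, -64.1, 246.2]
ee_rot: [-179.3, -0.2, 89.3]
force: [-1.2, -6.3, -1.2]
gripper_width: 35.1
```

jog_arm([
  [[0, 0, 0], [0, 0, 0], 0.2],
  [[0, 0, 0], [0, 0, 0], 0.1],
  [[0, 0, 0], [0, 0, 0], 0.1],
  [[0, 0, 0], [0, 0, 0], 0.1],
  [[0, 0, 0], [0, 0, 0], 0.1],
])

```text
time_s: 8.0
ee_pos: [565.5, -66.4, 246.8]
ee_rot: [-179.4, 0.1, 89.4]
force: [-1.8, -12.4, -2.3]
gripper_width: 23.7
```

```bash
python3 - <<'E'
from h import *
s,f=snap('side','si4'); s,f=snap('scene','sc4');s,f=snap('wrist','w4')
a=np.load('pics/si4.npy')[90:270,190:400]; b=np.load('pics/sc4.npy')[130:310,210:440]
cv2.imwrite('pics/v4.png',np.hstack([cv2.resize(a,(400,343),interpolation=cv2.INTER_CUBIC),cv2.resize(b,(400,343),interpolation=cv2.INTER_CUBIC)]))
E
```

```text
(no output)
```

View pics/v4.png

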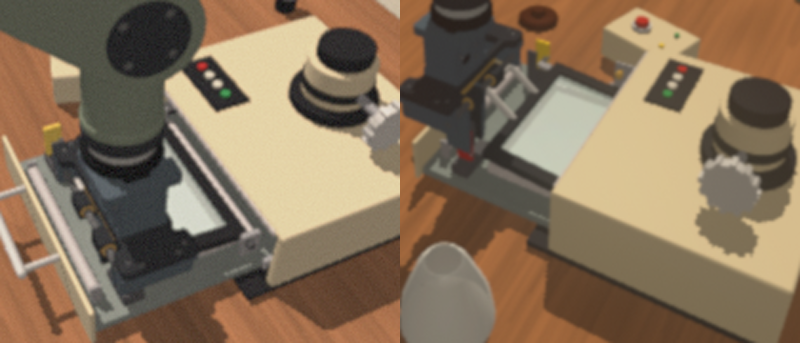

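jog_arm([
  [[0, 2, 0], [0, 0, 0], 0.5],
  [[0, 3, 0], [0, 0, 0], 0.72],
  [[0, 3, 0], [0, 0, 0], 0.72],
  [[0, 3, 15], [0, 0, 0], 0.72],
  [[0, 3, 55], [0, 0, 0], 0.72],
])

```text
time_s: 8.57
ee_pos: [564.1, -63.4, 298.4]
ee_rot: [-178.8, 0.0, 89.4]
force: [0.6, 1.1, 0.5]
gripper_width: 54.2
```

jog_arm([
  [[0, 5, 30], [0, 0, 0], 0.72],
  [[0, 40, 50], [0, 0, 0], 0.72],
  [[0, 80, 50], [0, 0, 0], 0.72],
  [[0, 120, 50], [0, 0, 0], 0.72],
  [[0, 140, 50], [0, 0, 0], 0.72],
])

```text
time_s: 8.98
ee_pos: [563.8, 80.3, 350.3]
ee_rot: [-179.0, -0.2, 89.4]
force: [0.1, 0.4, -0.7]
gripper_width: 65.4
```

```bash
python3 - <<'E'
from h import *
s,f=snap('wrist','w5'); print(s['ee_pos'],s['ee_rot'])
cv2.imwrite('pics/w5b.png',cv2.resize(np.load('pics/w5.npy'),(768,576)))
s,f=snap('side','si5'); s,f=snap('scene','sc5')
a=np.load('pics/si5.npy')[90:270,190:400]; b=np.load('pics/sc5.npy')[130:310,210:440]
cv2.imwrite('pics/v5.png',np.hstack([cv2.resize(a,(400,343),interpolation=cv2.INTER_CUBIC),cv2.resize(b,(400,343),interpolation=cv2.INTER_CUBIC)]))
E
```

```text
[563.82192008  80.26256017 350.32536422] [-1.79002527e+02 -1.75706658e-01  8.94099827e+01]
```

View pics/w5b.png

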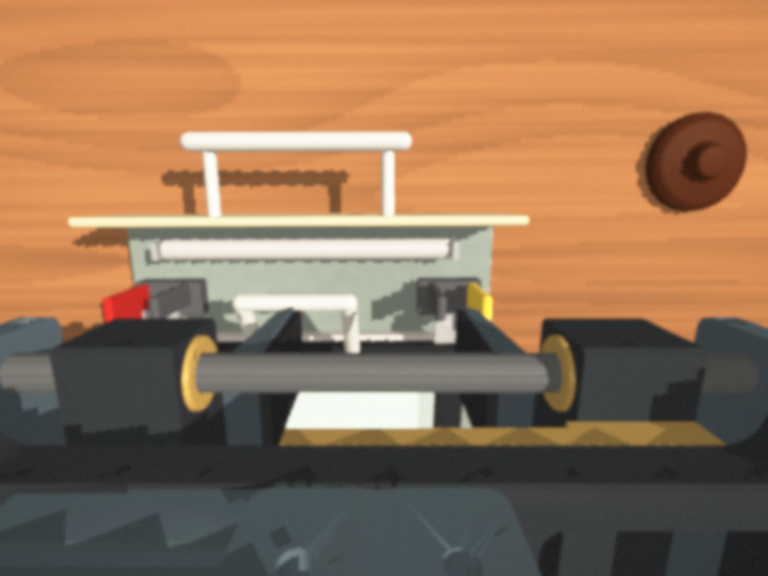

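View pics/v5.png

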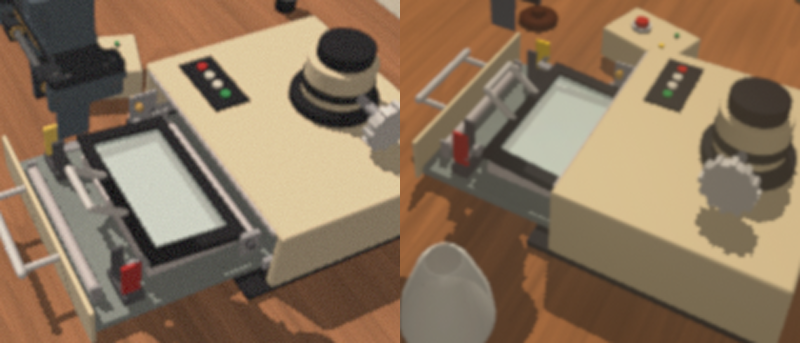

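```bash
python3 - <<'E'
from h import *
o=[cv2.resize(np.load(f'pics/{n}.npy')[y:y+110,x:x+110],(400,400),interpolation=cv2.INTER_CUBIC) for n,x,y in (('sc3',225,140),('sc5',225,140))]
cv2.imwrite('pics/v5c.png',np.hstack(o))
c=cam('w5')
for n,uv,z in [('yel top',(490,292),82),('yel',(494,312),82),('rest in',(417,280),82),('rest in',(418,305),82),('pull',(181,141),62),('pull',(411,141),62),('hand',(235,302),75),('hand',(357,302),75),('hand',(235,302),89),('hand',(357,302),89)]:
    print(n,uv,ray_z(c,np.array(uv)/1.5,z).round(1))
E
```

```text
yel top (490, 292) [554.6 149.8  82. ]
yel (494, 312) [567.3 152.9  82. ]
rest in (417, 280) [546.6 105.1  82. ]
rest in (418, 305) [562.3 105.9  82. ]
pull (181, 141) [462.4 -37.8  62. ]
pull (411, 141) [464.  102.6  62. ]
hand (235, 302) [560.8  -8.9  75. ]
hand (357, 302) [561.7  68.   75. ]
hand (235, 302) [557.3  -4.   89. ]
hand (357, 302) [558.2  68.8  89. ]
```

View pics/v5c.png

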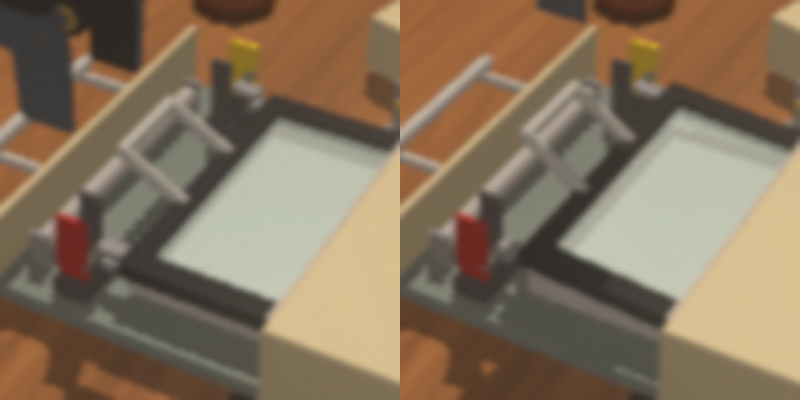

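jog_arm([
  [[1, 15, 0], [0, -0.006, 0], 0.72],
  [[2, 35, 0], [0, -0.012, 0.005], 0.72],
  [[2, 46, -20], [0, -0.017, 0.01], 0.72],
  [[2, 46, -45], [0, -0.017, 0.01], 0.72],
  [[2, 46, -70], [0, -0.017, 0.01], 0.72],
], squeeze=15)

```text
time_s: 9.55
ee_pos: [566.3, 123.9, 279.8]
ee_rot: [179.9, -0.1, 90.1]
force: [-0.0, 0.2, -0.6]
gripper_width: 65.5
```

jog_arm([
  [[0, 2.5, -10], [0, 0, 0], 0.72],
  [[0, 2.5, -20], [0, 0, 0], 0.72],
  [[0, 2.5, -28], [0, 0, 0], 0.72],
  [[0, 2.5, -33], [0, 0, 0], 0.65],
  [[0, 2.5, -33], [0, 0, 0], 0.55],
])

```text
time_s: 9.97
ee_pos: [566.4, 126.0, 246.5]
ee_rot: [180.0, -0.1, 90.0]
force: [-1.5, -0.9, -0.5]
gripper_width: 55.3
```

jog_arm([
  [[0, 0, 0], [0, 0, 0], 0.45],
  [[0, 0, 0], [0, 0, 0], 0.35],
  [[0, 0, 0], [0, 0, 0], 0.2],
  [[0, 0, 0], [0, 0, 0], 0.1],
  [[0, 0, 0], [0, 0, 0], 0.1],
])

```text
time_s: 10.38
ee_pos: [566.6, 127.0, 247.2]
ee_rot: [179.9, -0.2, 90.0]
force: [0.1, 6.6, -0.1]
gripper_width: 31.2
```

jog_arm([
  [[0, 0, 0], [0, 0, 0], 0.1],
  [[0, 0, 0], [0, 0, 0], 0.1],
  [[0, 0, 0], [0, 0, 0], 0.1],
  [[0, 0, 0], [0, 0, 0], 0.1],
  [[0, 0, 0], [0, 0, 0], 0.1],
])

```text
time_s: 10.8
ee_pos: [566.5, 127.8, 247.2]
ee_rot: [179.9, -0.3, 89.9]
force: [0.1, 4.2, -4.2]
gripper_width: 30.9
```

```bash
python3 - <<'E'
from h import *
s,f=snap('side','si6'); s,f=snap('scene','sc6'); print(s['force'])
a=np.load('pics/si6.npy')[90:270,190:400]; b=np.load('pics/sc6.npy')[130:310,210:440]
cv2.imwrite('pics/v6.png',np.hstack([cv2.resize(a,(400,343),interpolation=cv2.INTER_CUBIC),cv2.resize(b,(400,343),interpolation=cv2.INTER_CUBIC)]))
E
```

```text
[ 0.04515869  6.24724391 -4.31211903]
```

View pics/v6.png

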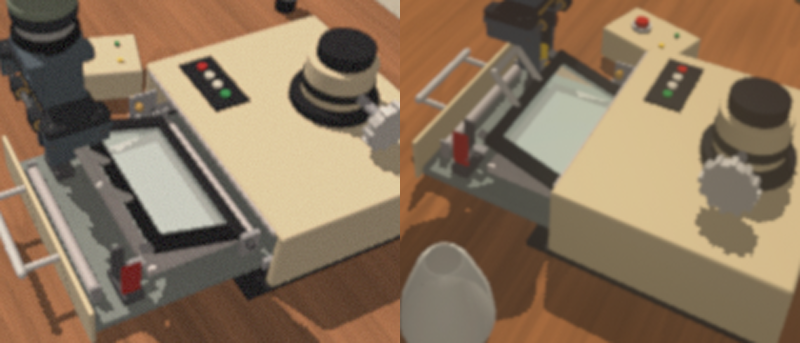

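jog_arm([
  [[0, 0, 0], [0, 0, 0], 0.35],
  [[0, 0, 0], [0, 0, 0], 0.45],
  [[0, 0, 0], [0, 0, 0], 0.55],
  [[0, 0, 0], [0, 0, 0], 0.6],
  [[0, 0, 0], [0, 0, 0], 0.62],
])

```text
time_s: 11.32
ee_pos: [566.7, 127.5, 247.7]
ee_rot: [179.8, -0.3, 89.9]
force: [0.3, -0.2, -0.2]
gripper_width: 54.9
```

jog_arm([
  [[0, 0, 8], [0, 0, 0], 0.65],
  [[0, 0, 20], [0, 0, 0], 0.65],
  [[0, 0, 40], [0, 0, 0], 0.65],
  [[0, 0, 65], [0, 0, 0], 0.65],
  [[0, 0, 95], [0, 0, 0], 0.65],
])

```text
time_s: 11.73
ee_pos: [566.3, 126.9, 343.4]
ee_rot: [179.9, -0.2, 89.9]
force: [-0.0, -0.0, -0.2]
gripper_width: 59.0
```

```bash
python3 - <<'E'
from h import *
s,f=snap('side','si7'); s,f=snap('scene','sc7'); print(s['force'],s['ee_pos'])
a=np.load('pics/si7.npy')[90:270,190:400]; b=np.load('pics/sc7.npy')[130:310,210:440]
cv2.imwrite('pics/v7.png',cv2.resize(a,None,fx=3.3,fy=3.3,interpolation=cv2.INTER_CUBIC))
cv2.imwrite('pics/u7.png',cv2.resize(b,None,fx=3.3,fy=3.3,interpolation=cv2.INTER_CUBIC))
s,f=snap('wrist','w7')
E
```

```text
[2.77927663 0.55249431 3.21762788] [567.85161255 127.25541897 350.68945058]
```

View pics/v7.png

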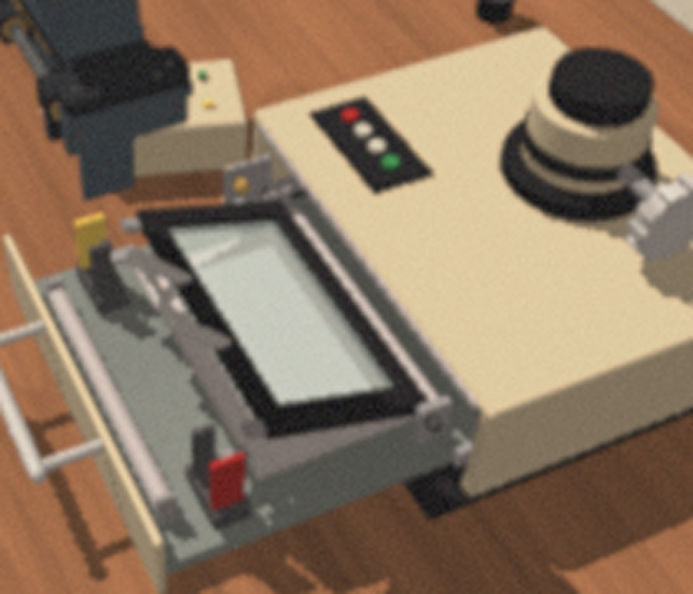

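View pics/u7.png

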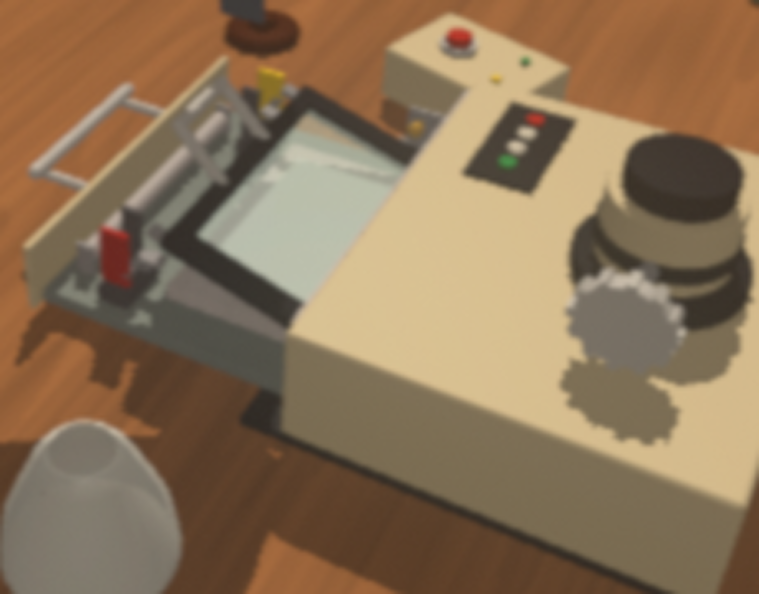

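View pics/w7.png

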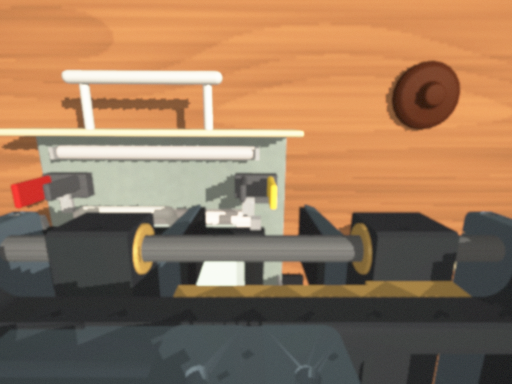

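The gate stands partly open and both tabs have sprung back. In the scene crop, the handle bar runs from about (178,120) to (222,78), and the frame's front corners are at about (165,240) and (303,88). I'll fit the gate angle from these.

```bash
cat >> h.py <<'E'
def handle(a,hx=711.5,yc=32.5):
    th=a+np.arctan2(29,160); r=np.hypot(160,29)
    return np.array([hx-r*np.cos(th),yc,46+r*np.sin(th)])
E
python3 - <<'E'
from h import *
c=cam('sc7'); cb=cam('si7')
for a in (0,.2,.25,.3,.35,.4):
    H=handle(a); P=np.array([H+[0,-30,0],H+[0,30,0]])
    th=a; e=np.array([[711.5-120*np.cos(a)+ -10*0,32.5-110,46+120*np.sin(a)],[711.5-120*np.cos(a),32.5+110,46+120*np.sin(a)]])
    print(a,H.round(),((proj(c,P)-[210,130])*3.3).round().tolist(),((proj(cb,P)-[190,90])*3.3).round().tolist(),((proj(c,e)-[210,130])*3.3).round().tolist())
b=np.load('pics/sc7.npy')[145:200,245:310]; cv2.imwrite('pics/u7c.png',cv2.resize(b,None,fx=10,fy=10,interpolation=cv2.INTER_CUBIC))
b=np.load('pics/si7.npy')[140:230,215:290]; cv2.imwrite('pics/v7c.png',cv2.resize(b,None,fx=6.5,fy=6.5,interpolation=cv2.INTER_CUBIC))
E
```

```text
0 [552.  32.  75.] [[158.0, 167.0], [198.0, 127.0]] [[144.0, 374.0], [109.0, 312.0]] [[150.0, 277.0], [290.0, 121.0]]
0.2 [560.  32. 106.] [[168.0, 136.0], [208.0, 96.0]] [[155.0, 337.0], [119.0, 276.0]] [[152.0, 251.0], [294.0, 97.0]]
0.25 [564.  32. 114.] [[172.0, 129.0], [212.0, 89.0]] [[159.0, 328.0], [123.0, 266.0]] [[154.0, 245.0], [296.0, 91.0]]
0.3 [567.  32. 121.] [[176.0, 121.0], [216.0, 82.0]] [[164.0, 318.0], [127.0, 257.0]] [[155.0, 240.0], [298.0, 86.0]]
0.35 [571.  32. 128.] [[180.0, 115.0], [221.0, 75.0]] [[169.0, 308.0], [132.0, 247.0]] [[158.0, 234.0], [300.0, 80.0]]
0.4 [575.  32. 135.] [[186.0, 108.0], [226.0, 68.0]] [[175.0, 299.0], [138.0, 237.0]] [[160.0, 228.0], [303.0, 75.0]]
```

View pics/u7c.png

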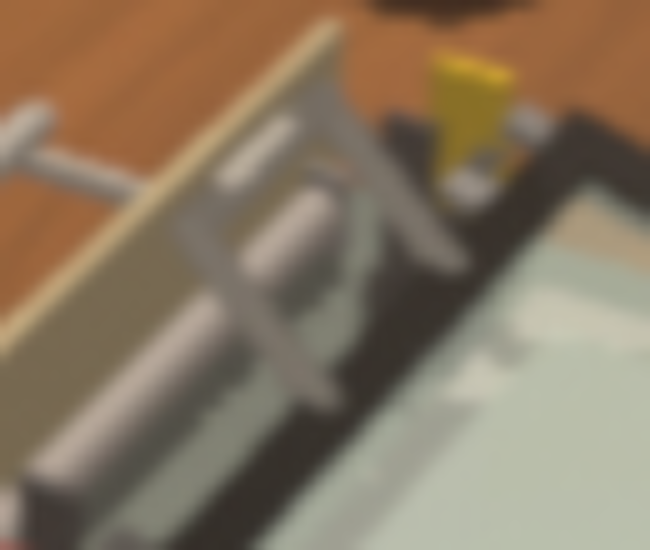

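View pics/v7c.png

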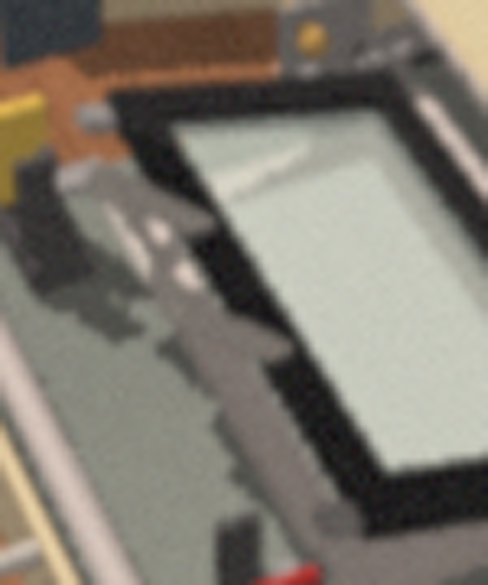

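```bash
python3 - <<'E'
from h import *
from scipy.optimize import least_squares
ca,cb=cam('sc7'),cam('si7')
def tri(a,b):
    a=np.array(a)/3.3+[210,130]; b=np.array(b)/3.3+[190,90]
    q=least_squares(lambda X:np.r_[proj(ca,X)-a,proj(cb,X)-b],[820,30,150]); return q.x.round(1),q.fun.round(1)
print('tower top centre',tri((684,170),(601,88)))
print('wheel centre',tri((628,320),(670,225)))
for a in (.33,.5,.7,.9,1.1,1.3,1.36,1.4): print(a,(handle(a)-handle(.33)).round(1),handle(a).round(1))
E
```

```text
tower top centre (array([902.1,  26.9, 178. ]), array([-0.6,  1.2, -0.1, -1.6]))
wheel centre (array([902.2, -64.5, 130.2]), array([-0.9,  1.5, -0.1, -2.1]))
0.33 [0. 0. 0.] [569.5  32.5 125.3]
0.5 [15.5  0.  22.9] [585.   32.5 148.2]
0.7 [38.3  0.  46. ] [607.8  32.5 171.3]
0.9 [65.2  0.  64.1] [634.8  32.5 189.4]
1.1 [95.2  0.  76.5] [664.8  32.5 201.7]
1.3 [127.1   0.   82.6] [696.6  32.5 207.9]
1.36 [136.8   0.   83.2] [706.4  32.5 208.5]
1.4 [143.4   0.   83.3] [712.9  32.5 208.6]
```

jog_arm([
  [[0, -15, 4], [0, 0, -0.12], 0.6],
  [[0, -30, 4], [0, 0, -0.24], 0.5],
  [[0, -45, 4], [0, 0, -0.36], 0.45],
  [[0, -60, 4], [0, 0, -0.48], 0.44],
  [[0, -75, 4], [0, 0, -0.6], 0.44],
])

```text
time_s: 12.3
ee_pos: [566.8, 51.2, 349.5]
ee_rot: [179.5, -0.2, 55.2]
force: [0.8, -0.4, 0.2]
gripper_width: 40.2
```

jog_arm([
  [[0, -6, 0], [0, 0, -0.12], 0.44],
  [[0, -12, 0], [0, 0, -0.24], 0.44],
  [[0, -17, 0], [0, 0, -0.36], 0.44],
  [[0, -19, 0], [0, 0, -0.48], 0.44],
  [[0, -20, 0], [0, 0, -0.6], 0.44],
])

```text
time_s: 12.72
ee_pos: [566.4, 30.4, 348.7]
ee_rot: [179.5, -0.1, 20.5]
force: [0.2, 0.8, 0.4]
gripper_width: 40.1
```

jog_arm([
  [[0, 0, 0], [0, 0, -0.12], 0.44],
  [[0, 0, 0], [0, 0, -0.24], 0.44],
  [[0, 0, 0], [0, 0, -0.36], 0.44],
  [[0, 0, 0], [0, 0, -0.37], 0.44],
  [[0, 0, 0], [0, 0, -0.37], 0.44],
])

```text
time_s: 13.13
ee_pos: [566.2, 30.2, 348.1]
ee_rot: [179.5, -0.0, -0.6]
force: [-1.2, 0.4, 0.2]
gripper_width: 40.2
```

```bash
python3 - <<'E'
from h import *
s,f=snap('wrist','w8'); print(s['ee_pos'],s['ee_rot'],s['gripper_width'])
cv2.imwrite('pics/w8b.png',cv2.resize(np.load('pics/w8.npy'),(768,576)))
E
```

```text
[566.16829361  30.23679906 348.14908055] [ 1.79462274e+02 -3.30842422e-03 -6.06085110e-01] 40.15851042505917
```

View pics/w8b.png

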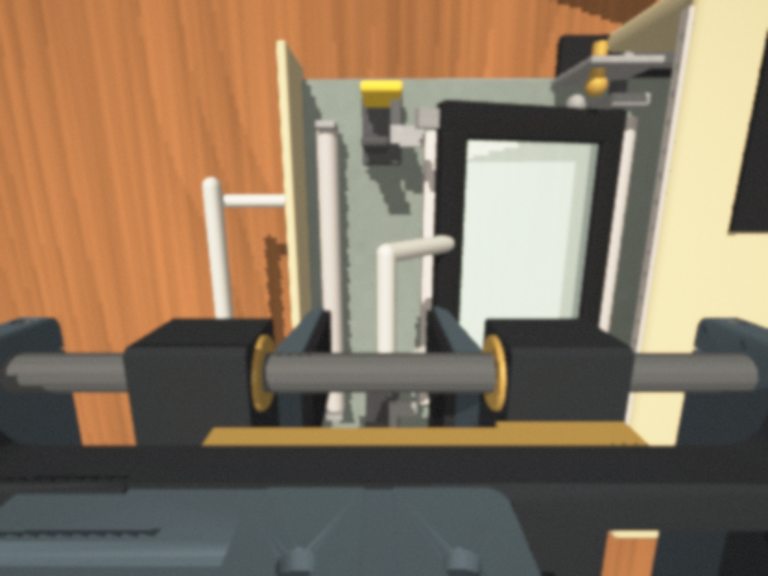

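```bash
python3 - <<'E'
from h import *
c=cam('w8')
for uv in [(386,255),(386,320),(386,246)]:
  for z in (121,125): print(uv,ray_z(c,np.array(uv)/1.5,z).round(1))
E
```

```text
(386, 255) [570.1  62.3 121. ]
(386, 255) [570.  63. 125.]
(386, 320) [569.8  28.4 121. ]
(386, 320) [569.8  29.7 125. ]
(386, 246) [570.1  66.8 121. ]
(386, 246) [570.   67.4 125. ]
```

jog_arm([
  [[2, 2, 0], [0.009, 0, 0.01], 0.44],
  [[4, 3, -10], [0.009, 0, 0.01], 0.44],
  [[4, 3, -25], [0.009, 0, 0.01], 0.44],
  [[4, 3, -40], [0.009, 0, 0.01], 0.44],
  [[4, 3, -50], [0.009, 0, 0.01], 0.44],
], squeeze=25)

```text
time_s: 13.6
ee_pos: [569.9, 33.4, 296.2]
ee_rot: [180.0, 0.1, 0.0]
force: [0.1, -0.2, 0.1]
gripper_width: 40.0
```

```bash
python3 - <<'E'
from h import *
s,f=snap('side','si9'); s,f=snap('scene','sc9'); print(s['force'],s['ee_pos'],s['ee_rot'])
a=np.load('pics/si9.npy')[120:240,200:340]; b=np.load('pics/sc9.npy')[120:240,220:360]
cv2.imwrite('pics/v9.png',np.hstack([cv2.resize(a,(400,343),interpolation=cv2.INTER_CUBIC),cv2.resize(b,(400,343),interpolation=cv2.INTER_CUBIC)]))
E
```

```text
[-0.89036045  0.76346005 -1.5830439 ] [569.40658623  33.35384239 294.60227854] [1.79972067e+02 3.10453462e-01 3.13958330e-02]
```

View pics/v9.png

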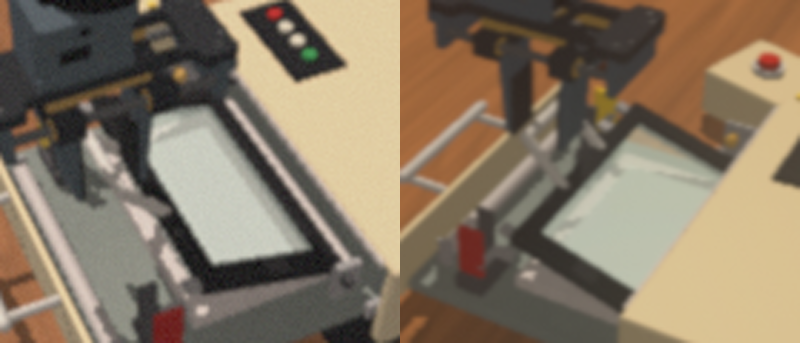

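The fingers straddle the handle bar, so I'll close.

jog_arm([
  [[0, 0, 1], [0, 0, 0], 0.25],
  [[0, 0, 1], [0, 0, 0], 0.1],
  [[0, 0, 1], [0, 0, 0], 0.0],
  [[0, 0, 1], [0, 0, 0], 0],
  [[0, 0, 1], [0, 0, 0], 0],
])

```text
time_s: 14.12
ee_pos: [570.2, 33.3, 297.5]
ee_rot: [180.0, 0.1, 0.0]
force: [7.0, -0.5, -2.4]
gripper_width: 9.4
```

jog_arm([
  [[3.2, 0, 5.6], [0, 0, 0], 0],
  [[6.6, 0, 11.1], [0, 0, 0], 0],
  [[10.3, 0, 16.5], [0, 0, 0], 0],
  [[14.4, 0, 21.8], [0, 0, 0], 0],
  [[18.6, 0, 26.6], [0, 0, 0], 0],
], squeeze=30)

```text
time_s: 14.53
ee_pos: [587.9, 33.2, 324.2]
ee_rot: [180.0, 0.4, 0.0]
force: [-6.1, 0.6, -4.1]
gripper_width: 9.4
```

```bash
python3 - <<'E'
from h import *
for a0 in (.53,.73,.93,1.13,1.33):
  print(a0,[(handle(a0+d)-handle(a0)).round(1)[[0,2]].tolist() for d in (.04,.08,.12,.16,.2)], handle(a0).round(1))
E
```

```text
0.53 [[4.3, 4.8], [8.9, 9.5], [13.6, 14.0], [18.4, 18.3], [23.5, 22.4]] [588.1  32.5 151.9]
0.73 [[5.2, 3.9], [10.6, 7.6], [16.1, 11.0], [21.7, 14.3], [27.5, 17.3]] [611.6  32.5 174.3]
0.93 [[5.9, 2.8], [11.9, 5.3], [18.0, 7.6], [24.1, 9.7], [30.4, 11.5]] [639.1  32.5 191.6]
1.13 [[6.3, 1.6], [12.7, 2.9], [19.1, 3.9], [25.6, 4.7], [32.0, 5.2]] [669.5  32.5 203.1]
1.33 [[6.5, 0.3], [13.0, 0.3], [19.5, 0.0], [26.0, -0.5], [32.4, -1.2]] [701.5  32.5 208.3]
```

jog_arm([
  [[4.3, 0, 4.8], [0, 0, 0], 0],
  [[8.9, 0, 9.5], [0, 0, 0], 0],
  [[13.6, 0, 14], [0, 0, 0], 0],
  [[18.4, 0, 18.3], [0, 0, 0], 0],
  [[23.5, 0, 22.4], [0, 0, 0], 0],
])

```text
time_s: 14.95
ee_pos: [610.9, 33.1, 347.6]
ee_rot: [179.9, 0.6, 0.0]
force: [-7.3, -1.1, 3.4]
gripper_width: 9.5
```

jog_arm([
  [[5.2, 0, 3.9], [0, 0, 0], 0],
  [[10.6, 0, 7.6], [0, 0, 0], 0],
  [[16.1, 0, 11], [0, 0, 0], 0],
  [[21.7, 0, 14.3], [0, 0, 0], 0],
  [[27.5, 0, 17.3], [0, 0, 0], 0],
])

```text
time_s: 15.37
ee_pos: [638.4, 33.0, 366.8]
ee_rot: [179.9, 0.6, 0.0]
force: [-5.0, -1.5, 5.4]
gripper_width: 9.4
```

jog_arm([
  [[6.3, 0, 1.8], [0, 0, 0], 0],
  [[12.7, 0, 3.6], [0, 0, 0], 0],
  [[19.2, 0, 5.3], [0, 0, 0], 0],
  [[26, 0, 7], [0, 0, 0], 0],
  [[32.5, 0, 8.3], [0, 0, 0], 0],
])

```text
time_s: 15.78
ee_pos: [671.1, 32.9, 378.1]
ee_rot: [179.9, 0.5, 0.0]
force: [-7.9, -0.5, 10.2]
gripper_width: 8.8
```

```bash
python3 - <<'E'
from h import *
s,f=snap('side','si10'); s,f=snap('scene','sc10'); print(s['force'],s['ee_pos'],s['ee_rot'])
a=np.load('pics/si10.npy')[90:240,180:360]; b=np.load('pics/sc10.npy')[90:240,220:400]
cv2.imwrite('pics/v10.png',np.hstack([cv2.resize(a,(400,333),interpolation=cv2.INTER_CUBIC),cv2.resize(b,(400,333),interpolation=cv2.INTER_CUBIC)]))
E
```

```text
[-4.55517702 -0.21769712  9.30268996] [672.24332984  32.87231511 378.36569788] [1.79898131e+02 3.61343775e-01 1.84157918e-02]
```

View pics/v10.png

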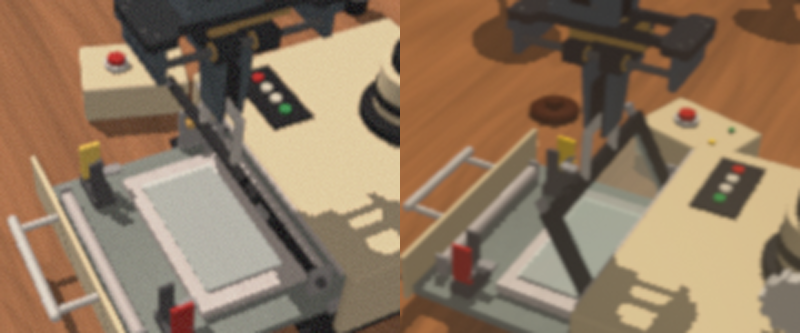

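```bash
python3 - <<'E'
from h import *
a=np.load('pics/si10.npy')[100:170,250:310]; b=np.load('pics/sc10.npy')[100:170,290:350]
cv2.imwrite('pics/v10c.png',np.hstack([cv2.resize(a,None,fx=6.5,fy=6.5,interpolation=cv2.INTER_CUBIC),cv2.resize(b,None,fx=6.5,fy=6.5,interpolation=cv2.INTER_CUBIC)]))
for n,o in (('si10',(250,100)),('sc10',(290,100))):
    c=cam(n)
    P=np.array([[670.5,33,206],[670.5,33,187],handle(1.13),handle(1.13)+[0,-30,0],handle(1.13)+[0,30,0]])
    print(n,((proj(c,P)-o)*6.5).round().tolist())
E
```

```text
si10 [[192.0, 206.0], [188.0, 254.0], [189.0, 215.0], [235.0, 273.0], [145.0, 161.0]]
sc10 [[136.0, 262.0], [133.0, 311.0], [132.0, 269.0], [93.0, 311.0], [169.0, 230.0]]
```

View pics/v10c.png

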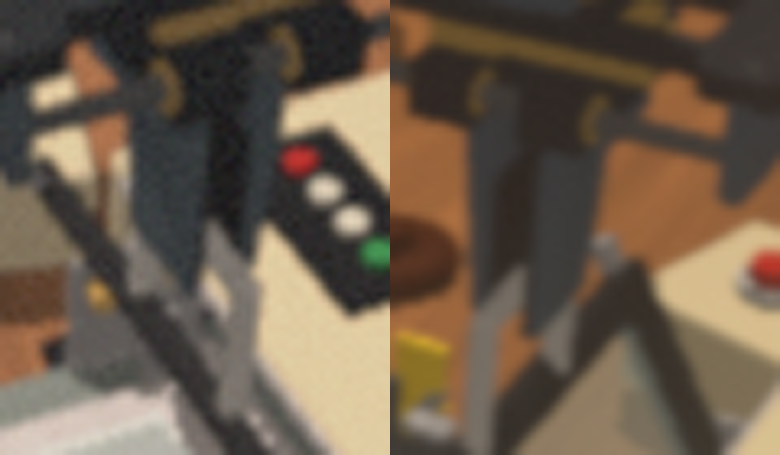

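jog_arm([
  [[5, 0, 2.5], [0, 0, 0], 0],
  [[10, 0, 4.2], [0, 0, 0], 0],
  [[16, 0, 5.6], [0, 0, 0], 0],
  [[22, 0, 6.8], [0, 0, 0], 0],
  [[27, 0, 7.5], [0, 0, 0], 0],
])

```text
time_s: 16.3
ee_pos: [699.6, 32.8, 385.8]
ee_rot: [179.9, 0.4, 0.0]
force: [-4.4, -0.3, -1.2]
gripper_width: 9.3
```

jog_arm([
  [[3, 0, 0.3], [0, 0, 0], 0],
  [[6, 0, 0.3], [0, 0, 0], 0],
  [[8, 0, 0.3], [0, 0, 0], 0],
  [[9, 0, 0.3], [0, 0, 0], 0],
  [[9, 0, 0.3], [0, 0, 0], 0],
])

```text
time_s: 16.72
ee_pos: [708.7, 32.7, 387.2]
ee_rot: [179.9, 0.3, 0.0]
force: [-4.3, -0.7, 2.8]
gripper_width: 9.3
```

```bash
python3 - <<'E'
from h import *
s,f=snap('side','si11'); s,f=snap('scene','sc11'); print(s['force'],s['ee_pos'],s['ee_rot'])
a=np.load('pics/si11.npy')[90:240,200:350]; b=np.load('pics/sc11.npy')[100:250,260:410]
cv2.imwrite('pics/v11.png',np.hstack([cv2.resize(a,(400,400),interpolation=cv2.INTER_CUBIC),cv2.resize(b,(400,400),interpolation=cv2.INTER_CUBIC)]))
k=400/150
for n,o in (('si11',(200,90)),('sc11',(260,100))):
    c=cam(n)
    for a in (1.3,1.36,1.4): 
        H=handle(a); d=120*np.array([-np.cos(a),0,np.sin(a)])+[711.5,32.5,46]
        print(n,a,((proj(c,np.array([H+[0,-32,0],H+[0,32,0],d+[0,-110,0],d+[0,110,0]]))-o)*k).round().tolist())
E
```

```text
[-4.42326694 -0.40664608  4.44465207] [708.55960456  32.66315912 387.1278765 ] [1.79868661e+02 3.13726910e-01 1.61736090e-02]
si11 1.3 [[264.0, 125.0], [223.0, 77.0], [291.0, 245.0], [159.0, 76.0]]
si11 1.36 [[275.0, 121.0], [234.0, 73.0], [300.0, 240.0], [166.0, 72.0]]
si11 1.4 [[283.0, 118.0], [241.0, 71.0], [306.0, 237.0], [171.0, 70.0]]
sc11 1.3 [[149.0, 132.0], [181.0, 96.0], [82.0, 225.0], [193.0, 98.0]]
sc11 1.36 [[160.0, 135.0], [192.0, 98.0], [91.0, 226.0], [201.0, 98.0]]
sc11 1.4 [[168.0, 137.0], [200.0, 100.0], [96.0, 227.0], [206.0, 98.0]]
```

View pics/v11.png

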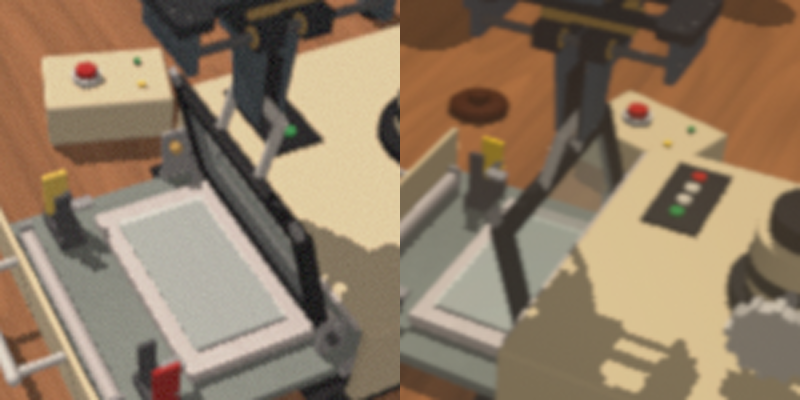

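jog_arm([
  [[1, 0, 0], [0, 0, 0], 0],
  [[2, 0, 0], [0, 0, 0], 0],
  [[3, 0, 0], [0, 0, 0], 0],
  [[4, 0, 0], [0, 0, 0], 0],
  [[4, 0, 0], [0, 0, 0], 0],
])

```text
time_s: 17.23
ee_pos: [712.7, 32.6, 387.5]
ee_rot: [179.9, 0.3, 0.0]
force: [-3.8, -0.8, 4.0]
gripper_width: 9.2
```

jog_arm([
  [[1, 0, 0], [0, 0, 0], 0],
  [[2, 0, 0], [0, 0, 0], 0],
  [[3, 0, 0], [0, 0, 0], 0],
  [[3, 0, 0], [0, 0, 0], 0],
  [[3, 0, 0], [0, 0, 0], 0],
])

```text
time_s: 17.65
ee_pos: [715.8, 32.6, 387.7]
ee_rot: [179.9, 0.2, 0.0]
force: [-3.8, -1.8, 4.6]
gripper_width: 9.3
```

jog_arm([
  [[1, 0, 0], [0, 0, 0], 0],
  [[2, 0, 0], [0, 0, 0], 0],
  [[3, 0, 0], [0, 0, 0], 0],
  [[3, 0, 0], [0, 0, 0], 0],
  [[3, 0, 0], [0, 0, 0], 0],
])

```text
time_s: 18.07
ee_pos: [719.0, 32.6, 387.6]
ee_rot: [179.9, 0.2, 0.0]
force: [-4.2, -1.3, 3.2]
gripper_width: 9.3
```

```bash
python3 - <<'E'
from h import *
s,f=snap('side','si12'); s,f=snap('scene','sc12'); print(s['force'],s['ee_pos'],s['ee_rot'])
a=np.load('pics/si12.npy')[90:240,200:350]; b=np.load('pics/sc12.npy')[100:250,260:410]
cv2.imwrite('pics/v12.png',np.hstack([cv2.resize(a,(400,400),interpolation=cv2.INTER_CUBIC),cv2.resize(b,(400,400),interpolation=cv2.INTER_CUBIC)]))
g=lambda n:cv2.cvtColor(np.load(f'pics/{n}.npy'),cv2.COLOR_BGR2GRAY).astype(np.float32)
for A,B,r in (('si7','si12',(slice(205,245),slice(185,240))),('si7','si10',(slice(205,245),slice(185,240))),('sc7','sc12',(slice(150,225),slice(215,245))),('sc7','sc10',(slice(150,225),slice(215,245)))):
    print(A,B,cv2.phaseCorrelate(g(A)[r].copy(),g(B)[r].copy()))
P=np.array([[460,32,62],[461,32,62.]])
print(np.diff(proj(cam('si12'),P),axis=0),np.diff(proj(cam('sc12'),P),axis=0))
E
```

```text
[-3.36459293 -1.77713899  3.04751057] [718.97595972  32.61063677 387.65159168] [1.79864394e+02 1.97965544e-01 1.26014687e-02]
si7 si12 ((3.8647202430428216, -0.8909698075926578), 0.7002670558293661)
si7 si10 ((3.4351163319281106, -0.8869036818513862), 0.7107879288991292)
sc7 sc12 ((1.8238980349360485, 1.3926267416193383), 0.4234219733344184)
sc7 sc10 ((1.7995395834778627, 1.284596722662883), 0.4153857031928168)
[[ 0.4447148  -0.15398387]] [[0.32214258 0.10508742]]
```

View pics/v12.png

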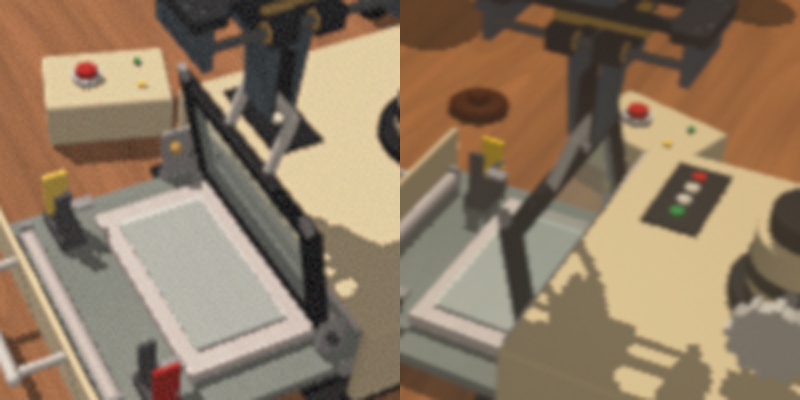

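The tray appears to have crept in by a few mm during the swing. I'll measure that precisely.

```bash
python3 - <<'E'
from h import *
ims=['si5','si7','si10','si11','si12']
o=[cv2.resize(np.load(f'pics/{n}.npy')[150:250,165:215],(155,310),interpolation=cv2.INTER_CUBIC) for n in ims]
ims2=['sc5','sc7','sc10','sc11','sc12']
o2=[cv2.resize(np.load(f'pics/{n}.npy')[145:225,210:260],(155,248),interpolation=cv2.INTER_CUBIC) for n in ims2]
cv2.imwrite('pics/cmp.png',np.vstack([np.hstack(o),np.hstack(o2)]))
# template match of red tab & pull bar
for L,win,pad,ax in ((ims,(205,175,238,215),8,0.4447),(ims2,(150,216,190,245),8,.322)):
    ref=np.load(f'pics/{L[1]}.npy'); y0,x0,y1,x1=win; T=cv2.resize(ref[y0:y1,x0:x1],None,fx=8,fy=8,interpolation=cv2.INTER_CUBIC)
    for n in L:
        I=np.load(f'pics/{n}.npy')[y0-pad:y1+pad,x0-pad:x1+pad]; I=cv2.resize(I,None,fx=8,fy=8,interpolation=cv2.INTER_CUBIC)
        r=cv2.matchTemplate(I,T,cv2.TM_CCOEFF_NORMED); _,m,_,p=cv2.minMaxLoc(r); dx=p[0]/8-pad;dy=p[1]/8-pad
        print(n,dx,dy,round(m,3),'mm',round(dx/ax,1))
E
```

```text
si5 0.0 0.0 0.998 mm 0.0
si7 0.0 0.0 1.0 mm 0.0
si10 3.25 -1.125 0.986 mm 7.3
si11 3.625 -1.25 0.986 mm 8.2
si12 3.625 -1.25 0.985 mm 8.2
sc5 0.0 0.0 0.999 mm 0.0
sc7 0.0 0.0 1.0 mm 0.0
sc10 2.625 0.875 0.986 mm 8.2
sc11 2.625 0.875 0.986 mm 8.2
sc12 2.625 0.875 0.986 mm 8.2
```

View pics/cmp.png

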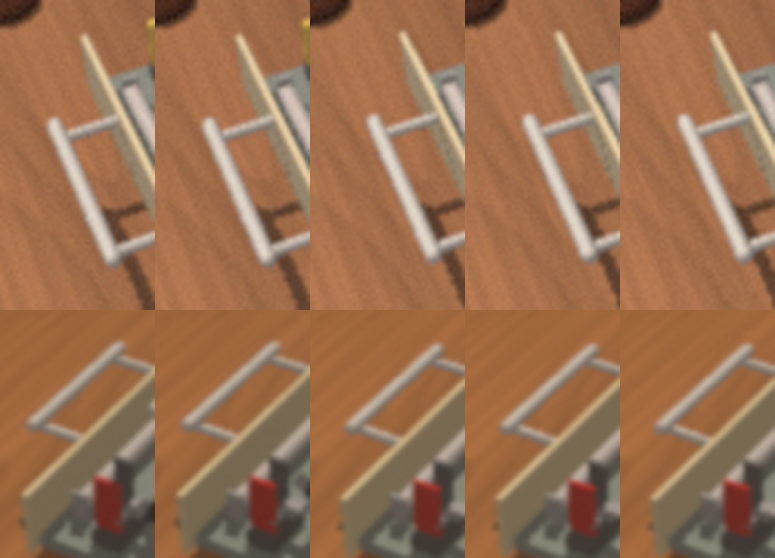

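```bash
python3 - <<'E'
from h import *
k=400/150
for n,o in (('si12',(200,90)),('sc12',(260,100))):
    c=cam(n)
    for a in (1.25,1.3,1.35,1.4): 
        H=handle(a,719.7); d=120*np.array([-np.cos(a),0,np.sin(a)])+[719.7,32.5,46]
        print(n,a,((proj(c,np.array([H+[0,-32,0],H+[0,32,0],d+[0,-110,0],d+[0,110,0]]))-o)*k).round().tolist())
s,f=snap('wrist','w12'); print(s['force'],s['qpos'].round(1)); print(s['time_s'])
cv2.imwrite('pics/v12c.png',np.hstack([cv2.resize(np.load('pics/si12.npy')[100:200,260:335],None,fx=5,fy=5,interpolation=cv2.INTER_CUBIC),cv2.resize(np.load('pics/sc12.npy')[110:210,285:360],None,fx=5,fy=5,interpolation=cv2.INTER_CUBIC)]))
E
```

```text
si12 1.25 [[264.0, 126.0], [223.0, 78.0], [294.0, 245.0], [162.0, 77.0]]
si12 1.3 [[274.0, 122.0], [232.0, 74.0], [301.0, 241.0], [168.0, 73.0]]
si12 1.35 [[283.0, 118.0], [241.0, 71.0], [308.0, 237.0], [174.0, 70.0]]
si12 1.4 [[293.0, 115.0], [250.0, 68.0], [315.0, 234.0], [180.0, 67.0]]
sc12 1.25 [[149.0, 133.0], [181.0, 97.0], [85.0, 228.0], [196.0, 100.0]]
sc12 1.3 [[159.0, 135.0], [190.0, 98.0], [92.0, 229.0], [202.0, 100.0]]
sc12 1.35 [[168.0, 137.0], [200.0, 100.0], [99.0, 229.0], [208.0, 100.0]]
sc12 1.4 [[178.0, 139.0], [209.0, 102.0], [106.0, 230.0], [214.0, 101.0]]
[-4.5080882  -1.13019297  3.45437924] [ 1.7 32.3 69.2 -0.1 78.7  1.7]
18.1667
```

View pics/v12c.png

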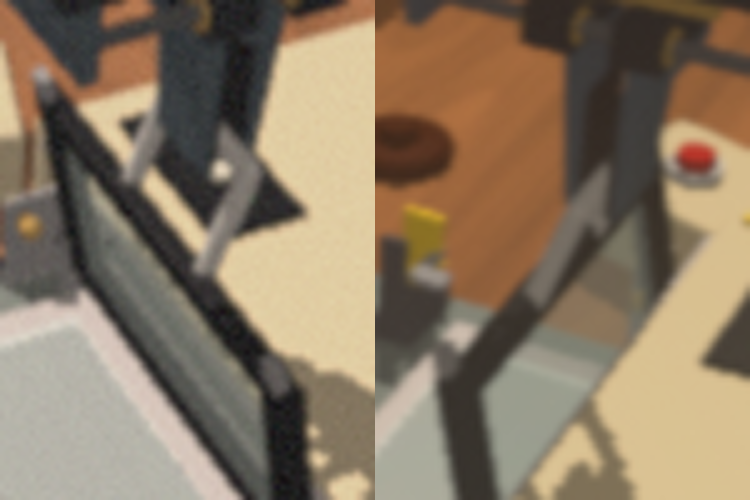

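View pics/w12.png

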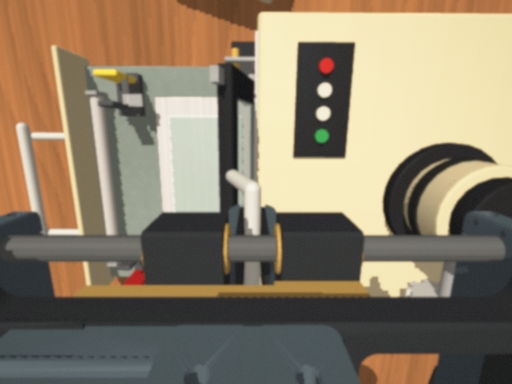

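View pics/sc12.png

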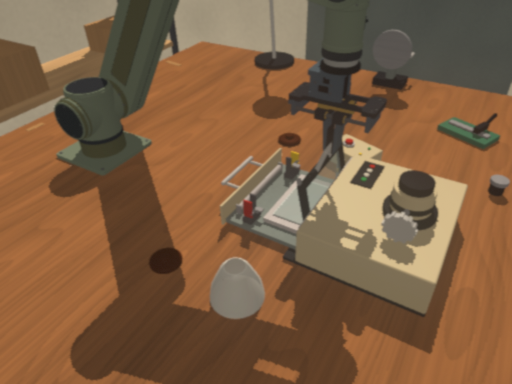

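```bash
python3 - <<'E'
from h import *
s=telemetry.state(); print(s['ee_pos'],s['force'],s['gripper_width'])
print(env.job_done())
E
```

```text
[718.91504181  32.61771941 387.64004777] [-3.16339678 -1.6452214   4.35906728] 8.579245643872014
the job is handed in; nothing more can be done
None
```

I finished the job in the order asked and handed it in at about 18 s, but the tray has crept in about 8 mm from its stop.

- **Tray:** I pulled it out until it hit the stop, where it resisted with about 33 N. During the gate swing the push through the handle slid it back in. Before/after picture matching in both cameras shows about 8 mm, which leaves it around 172 of 180 mm out. It did not move further after that. I did not pull it back out, because that would have meant lowering the gate again.
- **Main catch:** the red catch was squeezed fully in, and the pictures show the gate lifted into its safety notch.
- **Safety catch:** the yellow catch was squeezed to a 31 mm finger gap, and the gate sprang free to about 0.32 rad. The fingers did not close as far as on the red catch, but it released.
- **Gate:** I swung it up by the handle, past the detent, and am still gripping it with 30 N. I did not press it against its stop. I estimate 1.38 rad from the arm position; individual picture points gave 1.36 to 1.40. The last reading showed a steady 3 to 5 N pull-back.
- **Loose objects:** I never touched the test box, the reel caps or the lamp shade. They look unmoved in the last scene picture, judged by eye only.

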